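# Raise the counterweighted rail in front of the pepper mill

### The job

The low wooden rack on the worktop has two bays, each closed by a counterweighted wooden rail. With a fingertip or the outside of the fingers, gently push up the rail in front of the pepper mill, past its balance point, so that it stays raised by itself when you let go, and back away. Do not push on the steel counterweights, leave the rail in front of the salt shaker down, and do not knock or pick up the mill, the shaker or the little copper-lidded jar.

Things in the scene. Friction and masses are not known exactly. Their poses are not given: they have to be found in the camera images.
- rack: Fixed wooden rack, 111 deep (x) by 470 wide (y) mm. Origin: on the worktop below the line of the rails, midway between the hinges; x points from the rails into the bays, y to the left bay. Base board 10 mm thick, from x = -7 to 104 mm. Posts just behind the rails (x 15 to 37 mm): at y = +-215 mm, 136 high, 30 wide; at y = 0, 117 high, 38 wide. Under the rails it is open for 90 mm.
- rail_left (a joint): Left rail (rack y > 0), rad: 0 level and closed, grows as the free end rises, stop at 1.40. Wooden bar 12 mm thick, 16 high, centre line 110 mm above the worktop, reaching 203 mm inward from its hinge at rack y = +215 mm to a rubber tip; turns in the rack's y-z plane. Let go below its balance point, about 0.91, it falls shut; past it, it swings on to the stop. Damped; 1 to 3 N move it.
- rail_right (a joint): The same for the right bay's rail (rack y < 0), the mirror image, hinge at rack y = -215 mm; it runs inward to the middle post. 0 = closed, 1.40 = raised.
- rail_left_hinge (a point): Hinge axis of the left rail, in the middle of the rail's thickness, 110 mm above the worktop, fixed to the rack; the axis runs along rack x.
- rail_right_hinge (a point): The same for the right rail.
- rail_left_push (a point): Point on the underside of the left rail, 130 mm from its hinge, in the middle of its thickness; a good place to push. Turns with the rail.
- rail_right_push (a point): The same on the right rail.
- weight_left (a point): Dark steel counterweight disc, 40 mm diameter, 20 mm thick, fixed to the left rail just above its hinge (centre 27 mm above and 4 mm outward with the rail level); swings outward as the rail rises. This point is its centre. Not to be pushed.
- weight_right (a point): The same on the right rail, mirrored.
- pepper_mill: Dark wooden pepper mill, 58 mm diameter, 160 mm tall, standing loose in one of the two bays, its axis about 64 mm behind the rails. Origin: centre of its underside. The bay it stands in (sign of its y in the rack's frame) tells which rail to raise.
- salt_shaker: Glass salt shaker with grey cap, 44 mm diameter, 90 mm tall, loose in the other bay, its axis about 64 mm behind the rails. Origin: centre of its underside.
- copper_jar: Little glass jar with copper-coloured lid, 62 mm diameter, 60 mm tall, loose on the worktop in front of the rack, to the right. Origin: centre of its underside. To be left alone.

How it is judged (in metres and radians):
At the end, for the whole second after the job is handed in: The rail of the bay with the pepper mill stands above 1.2 rad, at rest, without being touched; the other rail is closed (below 0.06 rad); mill, shaker and copper-lidded jar stand upright (tilt below 0.15 rad) within 20 mm of where they were (((y of pepper_mill in the frame of rack above 0.05 m and value of joint rail_left above 1.2 rad and value of joint rail_right below 0.06 rad and velocity of joint rail_left below 0.05 rad/s) or (y of pepper_mill in the frame of rack below -0.05 m and value of joint rail_right above 1.2 rad and value of joint rail_left below 0.06 rad and velocity of joint rail_right below 0.05 rad/s)) and distance of each of pepper_mill, salt_shaker, copper_jar from where it was at the start of the episode below 0.02 m and angle between each of pepper_mill, salt_shaker, copper_jar's own z axis and vertical below 0.15 rad).
It fails at once if the mill, the shaker or the copper-lidded jar is knocked, lifted or carried (more than 30 mm, or tipped) (distance of any of pepper_mill, salt_shaker, copper_jar from where it was at the start of the episode above 0.03 m or angle between any of pepper_mill, salt_shaker, copper_jar's own z axis and vertical above 0.4 rad).
It fails at once if a counterweight is pushed (contact force between any of the fingers, the arm and rail_left_c3 above 1 N or contact force between any of the fingers, the arm and rail_right_c3 above 1 N).
It fails at once if a rail is gripped hard or rammed (over 20 N) (contact force between the fingers and rail_left above 20 N or contact force between the fingers and rail_right above 20 N).
It fails at once if the rail in front of the salt shaker is raised ((y of pepper_mill in the frame of rack above 0 m and value of joint rail_right above 0.2 rad) or (y of pepper_mill in the frame of rack below 0 m and value of joint rail_left above 0.2 rad)).
It also fails if it takes over 38 s, if anything falls off the work surface, if the arm or the gripper's body presses on something with over 40 N, if the wrist force passes 120 N, or if a joint passes its speed limit or range.

### The arm

A 6-joint arm with a two-finger parallel gripper is mounted at the origin on the work surface; the furniture and walls round the work are solid. World frame = base frame: x ahead of the robot, y to its left, z up, the work surface at z = 0. Lengths are in mm, angles in degrees, forces in N, time in s.
With the tool pointing down it reaches from about 250 to 775 mm from the base axis. Payload 4 kg.
Tool frame: the origin (TCP) lies at the very end of the fingers, on their centre line; the grasp point (between the pads) lies 19 mm behind it; z points along the fingers, y is the line along which they close (so a half turn about z gives the same grasp; the last joint's range is limited). The gripper opens to 94 mm and grips with 3 to 60 N. Pads are 16 mm wide; open, the fingers measure 119 mm over their backs; the gripper's body (75 mm by 177 mm) begins 78 mm behind the grasp point.
Start: joints at [-83.199, 4.996, 78.535, -0, 96.463, -5.907], TCP at [120.988, -536.547, 205.506] pointing down, gripper open.
Joint ranges: [-177.83, 177.83], [-43.37, 116.18], [15.69, 146.23], [-61.86, 241.86], [9.47, 152.12], [-147.06, 147.06]. Speed limits (degrees/s): [159.86, 159.86, 180, 180, 180, 180].

### API

Orientations are given as [roll, pitch, yaw] about the fixed x, y, z axes, in that order (R = Rz(yaw) Ry(pitch) Rx(roll)).
In Python, from bench import env gives the robot as it stands. The module is installed in compiled form; this text tells all that it offers.
- The arm moves only by the tool servo_tool, never from a script. Its argument "moves" is a list of rows, each a list of 2 entries, a list of its own where there are three numbers: the shift along the world's x, y, z in units of 40 mm (1.0 is 40 mm), then the turn, a rotation vector about the world's x, y, z in units of 5 degrees (1.0 is 5 degrees). In form: [[[dx, dy, dz], [wx, wy, wz]], ...]. A call has 1 to 10 rows; each row is the pose to reach, as a shift and turn from the pose commanded when the call began; what a row does not reach only later rows make up. A row lasts 1/12 s, in which the tool goes at most 41.7 mm and 7.16 degrees, less where a joint would pass 70% of its speed; a pose out of reach is approached as far as the arm can. A call with a gripper value outside its range is refused whole. "grip" is the finger opening in mm, from 0 to 94, set as the call begins (left out, the last holds). The fingers move at their own pace and stop on an object; "force" is the grip in N (left out, the last holds). Time passes only in rows, so rows that repeat a pose let the fingers close. It gives the time, the measured TCP pose, the force, the opening and the grip force at its end, in the units of the state.
- env.get_state(): the state, without advancing time (a new reading comes with each control period).
- env.snapshot(name): name is "scene" or "top"; returns the picture (420x560x3 uint8, blue, green, red); there is no depth.
- env.get_calibration(name): a dict with "camera_matrix" (3x3 intrinsics, pixels), "R" (3x3) and "t" (3): a world point X has camera coordinates R X + t. Camera axes: x right, y down, z forward; pixel columns grow to the right and rows downward; lengths in mm; the calibration is good to about 2 mm. A picture is of the moment at which its call begins. get_calibration takes no time and is no camera call.
- env.finish_job(): hands the job in; it is judged then, once.
The state is a dict: "t": time; "joint_pos": joint angles; "joint_velocities": joint speeds; "effort": joint torques, N m; "tcp_pos": TCP position; "eef_rot": TCP orientation; "contact_force": force on the tool from outside, world axes, zero at the start; "wrist_torque": the same for the moment, N m; "grip_width": finger opening in mm; "grasp_force": force on a finger pad.
Only numpy, scipy, OpenCV 4.12 (cv2) and the standard library are available. Lean on these libraries where they do the work, as an engineer would, in place of code of your own. Each camera call takes 0.05 s, during which the arm holds its last target. There are 200 camera calls.

## Working session

There is one attempt and no reset: what is moved stays moved. The work goes in short steps, Python scripts to look and compute and a tool call to move; the robot and the scene stay as the last step left them, time stands still between calls to the robot, and variables do not carry over. Pictures are saved under pics/ and viewed, at most 10 in all, crops included, and the job is handed in when it is done.

Besides the shell and the picture viewer there is one more tool, called after "Emit:" as name(argument=value, ...), one argument or row to a line, values as JSON. servo_tool: Moves the arm, as the interface text tells. Its arguments: {"type":"object","properties":{"moves":{"type":"array","items":{"type":"array"}},"grip":{"type":"number"},"force":{"type":"number"}},"required":["moves"]}

```bash
mkdir -p pics; python3 - <<'E'
from bench import env
import cv2,numpy as np
for n in("scene","top"):
    cv2.imwrite(f"pics/{n}0.png",env.snapshot(n))
    c=env.get_calibration(n); print(n,np.round(c["camera_matrix"],1).tolist(),np.round(c["R"],3).tolist(),np.round(c["t"]).tolist())
s=env.get_state();print(s["t"],s["tcp_pos"],s["eef_rot"],s["grip_width"])
E
```

```text
scene [[478.7, 0.0, 272.3], [0.0, 478.7, 203.8], [0.0, 0.0, 1.0]] [[-0.489, -0.872, -0.025], [-0.326, 0.21, -0.922], [0.809, -0.442, -0.387]] [243.0, 230.0, 756.0]
top [[514.3, 0.0, 290.0], [0.0, 514.3, 206.6], [0.0, 0.0, 1.0]] [[-0.017, -1.0, 0.007], [-0.995, 0.016, -0.099], [0.099, -0.009, -0.995]] [35.0, 447.0, 1252.0]
0.1 [ 120.94350359 -536.0394522   204.42940052] [-1.79887452e+02 -1.28205427e-02  1.27100598e+01] 93.90807032796508
```

View pics/scene0.png

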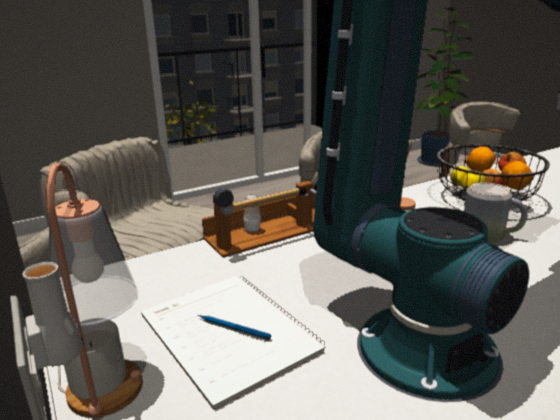

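View pics/top0.png

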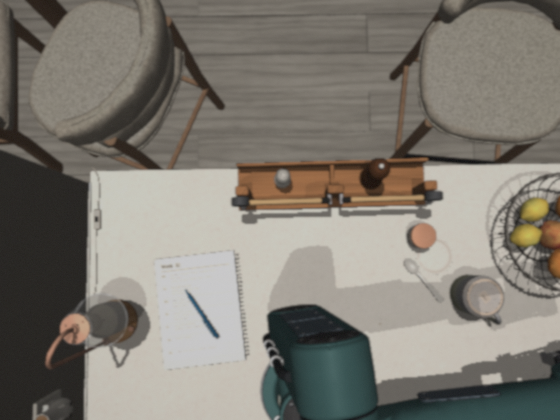

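The scene view is largely blocked by the arm. The top view shows the mill at (377,168) in the right bay, so rail_right is the one to raise. The shaker is at (283,177) and the jar at (424,236). The right rail runs from about (343,200) to (424,198), with its counterweight at (434,196).

```bash
cat > h.py <<'E'
import numpy as np
from bench import env
def ray(n,u,v,z):
    c=env.get_calibration(n);K,R,t=[np.array(c[k]) for k in("camera_matrix","R","t")]
    d=R.T@np.linalg.solve(K,[u,v,1.]);o=-R.T@t
    return o+d*(z-o[2])/d[2]
E
python3 - <<'E'
from h import *
import cv2
im=cv2.imread("pics/top0.png");h=cv2.cvtColor(im,cv2.COLOR_BGR2HSV)
def blobs(lo,hi,win,name,z):
    m=cv2.inRange(h,lo,hi);k=np.zeros_like(m);x0,y0,x1,y1=win;k[y0:y1,x0:x1]=m[y0:y1,x0:x1]
    n,l,s,c=cv2.connectedComponentsWithStats(k)
    for i in range(1,n):
        if s[i,4]>40:
            p=ray("top",*c[i],z); x,y,w,hh=s[i,:4]
            print(name,s[i].tolist(),c[i].round(1),p.round(), "ends",ray("top",x,c[i][1],z).round(),ray("top",x+w,c[i][1],z).round())
print(h[200,385],h[201,290],h[185,310],h[236,424])
blobs((10,60,115),(25,255,255),(230,190,440,212),"rail",118)
blobs((0,80,60),(15,255,255),(405,220,440,252),"jar",60)
for nm,u,v,z in(("mill",377,168,155),("shaker",283,177,90),("wR",434,196,137),("wL",240,201,137)):print(nm,ray("top",u,v,z).round())
cv2.imwrite("pics/c.png",cv2.resize(im[150:260,225:450],None,fx=3.5,fy=3.5,interpolation=cv2.INTER_CUBIC))
E
```

```text
[ 16 104 149] [ 16 102 182] [ 13 134 137] [ 11 104 182]
rail [236, 190, 12, 5, 56] [241.2 191.9] [473. 140. 118.] ends [474. 152. 118.] [473. 125. 118.]
rail [249, 190, 79, 20, 1303] [287.2 199. ] [455.  35. 118.] ends [457. 122. 118.] [454. -59. 118.]
rail [329, 190, 95, 17, 1024] [380.  197.8] [ 455. -178.  118.] ends [456. -61. 118.] [ 453. -279.  118.]
jar [411, 224, 25, 24, 477] [422.6 235.5] [ 369. -288.   60.] ends [ 369. -260.   60.] [ 368. -320.   60.]
mill [ 517. -167.  155.]
shaker [511.  44.  90.]
wR [ 454. -297.  137.]
wL [450. 141. 137.]
```

View pics/c.png

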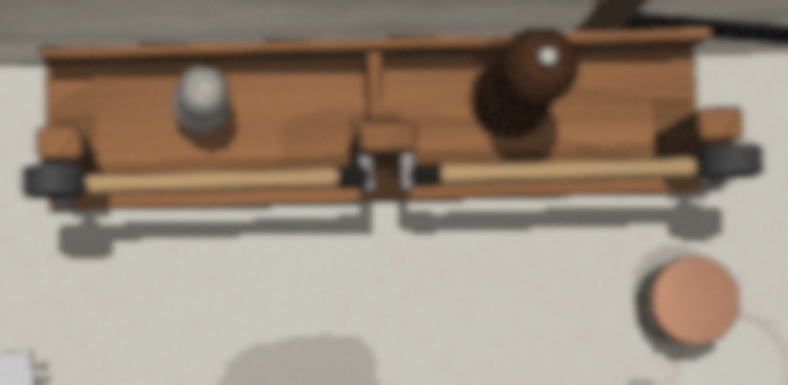

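Emit:
servo_tool(
  moves=[
    [[0.3,0.3,0.7],[0,0,-0.4]],
    [[0.6,0.6,1.4],[0,0,-0.8]],
    [[0.9,0.9,2.1],[0,0,-1.2]],
    [[1.2,1.2,2.8],[0,0,-1.6]],
    [[1.5,1.5,3.5],[0,0,-2.0]],
    [[1.8,1.8,4.2],[0,0,-2.3]],
    [[2,2,4.8],[0,0,-2.54]],
    [[2,2,5],[0,0,-2.54]],
  ],
  grip=0,
  force=5,
)

```text
t: 0.77
tcp_pos: [202.4, -455.7, 410.1]
eef_rot: [179.6, -0.2, 0.1]
contact_force: [0.8, 0.5, 0.5]
grip_width: 44.0
grasp_force: 0.0
```

Emit:
servo_tool(
  moves=[
    [[0.2,0.1,0],[0,-1.2,0]],
    [[0.4,0.2,0],[0,-2.4,0]],
    [[0.6,0.3,0],[0,-3.6,0]],
    [[0.8,0.4,0],[0,-4.8,0]],
    [[1,0.5,0],[0,-6,0]],
    [[1.2,0.6,0],[0,-7.2,0]],
    [[1.4,0.7,0],[0,-8.4,0]],
    [[1.6,0.8,0],[0,-9.6,0]],
    [[1.8,0.9,0],[0,-10.8,0]],
    [[2,1,0],[0,-12,0]],
  ],
)

```text
t: 1.6
tcp_pos: [280.2, -417.2, 404.5]
eef_rot: [-180.0, -60.3, -0.2]
contact_force: [1.0, 0.2, 0.3]
grip_width: 0.7
grasp_force: 0.0
```

```bash
python3 - <<'E'
from h import *
s=env.get_state()
for k in("t","joint_pos","tcp_pos","eef_rot","contact_force","grip_width"):print(k,np.round(s[k],1))
for u,v in((350.7,199.1),(385,198.3),(424,197.4)):print(ray("top",u,v,118).round(1))
E
```

```text
t 1.6
joint_pos [-101.1  -12.4   92.5   61.7  104.4    3.4]
tcp_pos [ 280.2 -417.2  404.5]
eef_rot [-180.   -60.3   -0.2]
contact_force [1.  0.2 0.3]
grip_width 0.7
[ 452.6 -110.8  118. ]
[ 453.2 -189.7  118. ]
[ 453.8 -279.5  118. ]
```

Emit:
servo_tool(
  moves=[
    [[0.2,0.6,-0.2],[0,0,0.3]],
    [[0.5,1.2,-0.5],[0,0,0.6]],
    [[0.8,1.9,-0.7],[0,0,0.9]],
    [[1.0,2.6,-1],[0,0,1.2]],
    [[1.2,3.3,-1.3],[0,0,1.5]],
    [[1.5,4,-1.6],[0,0,1.8]],
    [[1.8,4.7,-1.8],[0,0,2.1]],
    [[2,5.4,-2.1],[0,0,2.4]],
    [[2.3,6.1,-2.4],[0,0,2.7]],
    [[2.5,6.7,-2.6],[0,0,3]],
  ],
)

```text
t: 2.43
tcp_pos: [380.9, -147.2, 298.7]
eef_rot: [-179.7, -60.0, 14.7]
contact_force: [0.4, 0.0, -0.7]
grip_width: 0.1
grasp_force: 0.0
```

```bash
python3 - <<'E'
from h import *
import cv2
s=env.get_state()
for k in("t","joint_pos","tcp_pos","eef_rot","contact_force","grip_width"):print(k,np.round(s[k],1))
cv2.imwrite("pics/m1.png",np.hstack([env.snapshot("scene")[:,100:480],env.snapshot("top")[:,180:]]))
E
```

```text
t 2.4
joint_pos [-82.3 -37.4 120.   60.7 100.1   3. ]
tcp_pos [ 380.9 -147.2  298.7]
eef_rot [-179.7  -60.    14.7]
contact_force [ 0.4  0.  -0.7]
grip_width 0.1
```

View pics/m1.png

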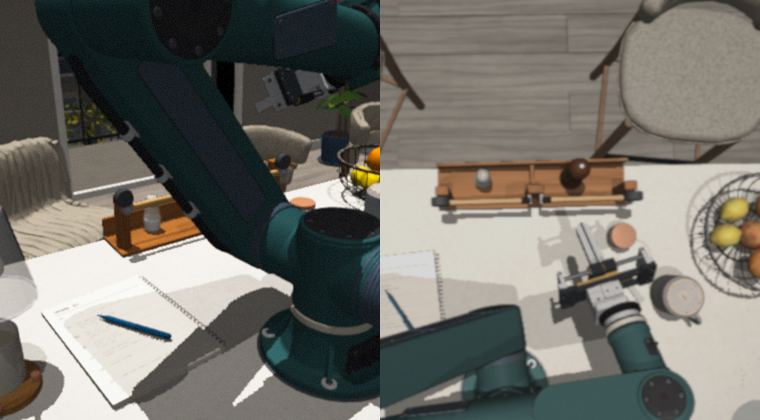

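The gripper has cleared everything. It is in front of the right rail, left of the jar, pointing into the bay, so I'll descend next.

Emit:
servo_tool(
  moves=[
    [[0,0,-0.4],[0,0,0]],
    [[0,0,-0.8],[0,0,0]],
    [[0,0,-1.2],[0,0,0]],
    [[0,0,-1.6],[0,0,0]],
    [[0,0,-2.0],[0,0,0]],
    [[0,0,-2.4],[0,0,0]],
    [[0.1,0.1,-2.8],[0,0,0]],
    [[0.2,0.2,-3.2],[0,0,0]],
    [[0.2,0.2,-3.6],[0,0,0]],
    [[0.2,0.2,-3.7],[0,0,0]],
  ],
)

```text
t: 3.37
tcp_pos: [388.3, -140.4, 150.5]
eef_rot: [-179.4, -59.9, 14.4]
contact_force: [0.5, 0.8, 0.3]
grip_width: 0.3
grasp_force: 0.0
```

Emit:
servo_tool(
  moves=[
    [[0,0,-0.3],[0,0,0]],
    [[0,0,-0.6],[0,0,0]],
    [[0,0,-0.9],[0,0,0]],
    [[0,0,-1.2],[0,0,0]],
    [[0,0,-1.5],[0,0,0]],
    [[0,0,-1.8],[0,0,0]],
    [[0,0,-2.1],[0,0,0]],
    [[0,0,-2.3],[0,0,0]],
    [[0,0,-2.3],[0,0,0]],
  ],
)

```text
t: 4.12
tcp_pos: [388.5, -141.0, 60.4]
eef_rot: [-179.6, -60.0, 14.6]
contact_force: [-1.1, -0.3, 1.0]
grip_width: 0.4
grasp_force: 0.0
```

```bash
python3 - <<'E'
from h import *
import cv2
s=env.get_state()
for k in("t","joint_pos","tcp_pos","eef_rot","contact_force","grip_width"):print(k,np.round(s[k],1))
im=env.snapshot("top");cv2.imwrite("pics/m2.png",cv2.resize(im[140:350,310:510],None,fx=2.8,fy=2.8))
E
```

```text
t 4.1
joint_pos [-80.2 -19.  139.6  61.4  79.2 -29.1]
tcp_pos [ 388.5 -141.    60.4]
eef_rot [-179.6  -60.    14.6]
contact_force [-1.1 -0.3  1. ]
grip_width 0.4
```

View pics/m2.png

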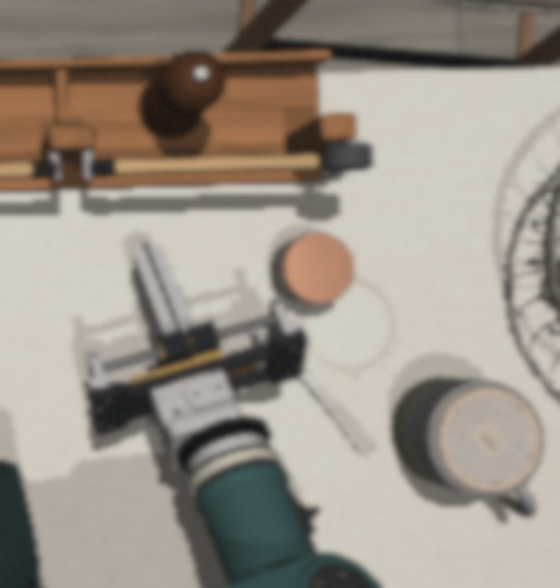

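The fingertip is level with the gap under the rail. The gripper's right end at (300,340) will pass just left of or over the jar, so I'll shift a bit to the left and insert slowly.

Emit:
servo_tool(
  moves=[
    [[0,0.1,0.1],[0,0,0]],
    [[0.2,0.25,0.1],[0,0,0]],
    [[0.5,0.3,0.1],[0,0,0]],
    [[0.8,0.3,0.1],[0,0,0]],
    [[1.1,0.3,0.1],[0,0,0]],
    [[1.4,0.3,0.1],[0,0,0]],
    [[1.6,0.3,0.1],[0,0,0]],
    [[1.8,0.3,0.1],[0,0,0]],
    [[1.95,0.3,0.1],[0,0,0]],
    [[1.95,0.3,0.1],[0,0,0]],
  ],
)

```text
t: 5.0
tcp_pos: [467.9, -129.3, 66.6]
eef_rot: [179.8, -60.0, 15.2]
contact_force: [0.8, 0.2, 0.0]
grip_width: 0.4
grasp_force: 0.0
```

```bash
python3 - <<'E'
from h import *
import cv2
s=env.get_state()
for k in("t","joint_pos","tcp_pos","eef_rot","contact_force","grip_width"):print(k,np.round(s[k],1))
im=env.snapshot("top");cv2.imwrite("pics/m3.png",cv2.resize(im[140:300,310:470],None,fx=3.5,fy=3.5))
E
```

```text
t 5.0
joint_pos [-62.  -14.  135.4  69.   64.7 -23.3]
tcp_pos [ 467.9 -129.3   66.6]
eef_rot [179.8 -60.   15.2]
contact_force [0.8 0.2 0. ]
grip_width 0.4
```

View pics/m3.png

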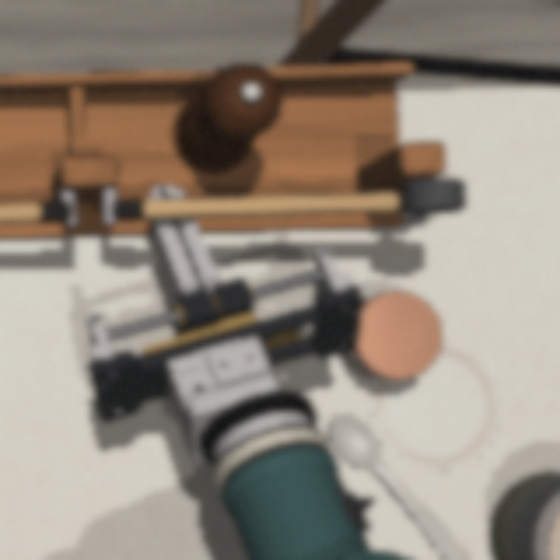

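The tip shows past the rail at (170,188), and the jar and mill are untouched. Now I'll push up along the arc, slowly.

Emit:
servo_tool(
  moves=[
    [[-0.1,0,0.1],[0,0,0]],
    [[-0.1,0,0.2],[0,0,0]],
    [[-0.1,0,0.3],[0,0,0]],
    [[-0.1,0,0.42],[0,0,0]],
    [[-0.1,0,0.54],[0,0,0]],
    [[-0.1,-0.03,0.66],[0,0,0]],
    [[-0.1,-0.05,0.78],[0,0,0]],
    [[-0.1,-0.08,0.9],[0,0,0]],
    [[-0.1,-0.1,1.02],[0,0,0]],
    [[-0.1,-0.13,1.14],[0,0,0]],
  ],
)

```text
t: 5.88
tcp_pos: [463.0, -133.6, 111.5]
eef_rot: [-180.0, -60.0, 15.0]
contact_force: [-0.2, 1.7, -0.0]
grip_width: 0.6
grasp_force: 0.5
```

Emit:
servo_tool(
  moves=[
    [[0,-0.03,0.12],[0,0,0]],
    [[0,-0.06,0.24],[0,0,0]],
    [[0,-0.1,0.36],[0,0,0]],
    [[0,-0.15,0.48],[0,0,0]],
    [[0,-0.2,0.6],[0,0,0]],
    [[0,-0.26,0.72],[0,0,0]],
    [[0,-0.32,0.84],[0,0,0]],
    [[0,-0.38,0.96],[0,0,0]],
    [[0,-0.44,1.08],[0,0,0]],
    [[0,-0.5,1.2],[0,0,0]],
  ],
)

```text
t: 6.72
tcp_pos: [463.0, -154.2, 159.6]
eef_rot: [180.0, -60.0, 15.0]
contact_force: [-0.2, 0.2, -1.1]
grip_width: 0.5
grasp_force: 0.2
```

```bash
python3 - <<'E'
from h import *
import cv2
s=env.get_state()
for k in("t","joint_pos","tcp_pos","eef_rot","contact_force","grip_width"):print(k,np.round(s[k],1))
im=env.snapshot("top");im2=env.snapshot("scene");cv2.imwrite("pics/m4.png",np.hstack([cv2.resize(im[140:300,310:470],(480,480)),cv2.resize(im2[120:280,220:320],(300,480))]))
E
```

```text
t 6.7
joint_pos [-65.2 -22.4 128.2  62.7  73.9  -9.2]
tcp_pos [ 463.  -154.2  159.6]
eef_rot [180. -60.  15.]
contact_force [-0.2  0.2 -1.1]
grip_width 0.5
```

View pics/m4.png

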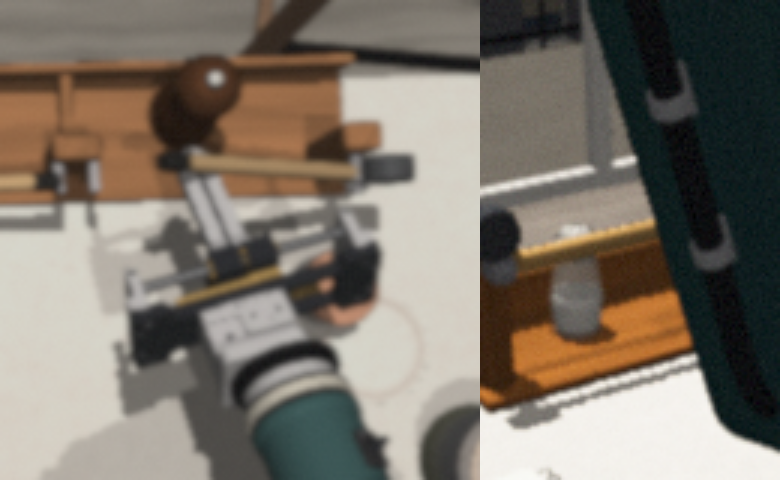

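The rail is about a third of the way up, with its free end swung to (175,160). The left rail is down and the jar is clear. Continuing past the balance point.

Emit:
servo_tool(
  moves=[
    [[0,-0.08,0.14],[0,0,0]],
    [[0,-0.17,0.28],[0,0,0]],
    [[0,-0.26,0.42],[0,0,0]],
    [[0,-0.36,0.56],[0,0,0]],
    [[0,-0.47,0.7],[0,0,0]],
    [[0,-0.6,0.84],[0,0,0]],
    [[0,-0.74,0.98],[0,0,0]],
    [[0,-0.9,1.1],[0,0,0]],
    [[0,-1.1,1.25],[0,0,0]],
    [[0,-1.3,1.4],[0,0,0]],
  ],
)

```text
t: 7.65
tcp_pos: [463.0, -206.6, 215.7]
eef_rot: [180.0, -60.0, 15.0]
contact_force: [0.8, 0.5, 0.2]
grip_width: 0.7
grasp_force: 0.1
```

Emit:
servo_tool(
  moves=[
    [[0,-0.08,0.08],[0,0,0]],
    [[0,-0.16,0.16],[0,0,0]],
    [[0,-0.2,0.2],[0,0,0]],
    [[0,-0.2,0.2],[0,0,0]],
    [[0,-0.2,0.2],[0,0,0]],
    [[0,-0.2,0.2],[0,0,0]],
    [[0,-0.2,0.2],[0,0,0]],
    [[0,-0.2,0.2],[0,0,0]],
    [[0,-0.2,0.2],[0,0,0]],
    [[0,-0.2,0.2],[0,0,0]],
  ],
)

```text
t: 8.48
tcp_pos: [463.0, -213.6, 223.0]
eef_rot: [180.0, -60.0, 15.0]
contact_force: [-0.2, 0.1, -0.1]
grip_width: 0.4
grasp_force: 0.0
```

```bash
python3 - <<'E'
from h import *
import cv2
s=env.get_state()
for k in("t","joint_pos","tcp_pos","eef_rot","contact_force","grip_width"):print(k,np.round(s[k],1))
im=env.snapshot("top");im2=env.snapshot("scene");cv2.imwrite("pics/m5.png",np.hstack([cv2.resize(im[140:300,310:470],(480,480)),cv2.resize(im2[100:260,220:320],(300,480))]))
E
```

```text
t 8.5
joint_pos [-69.5 -18.7 117.9  60.9  80.7  -5.3]
tcp_pos [ 463.  -213.6  223. ]
eef_rot [180. -60.  15.]
contact_force [-0.2  0.1 -0.1]
grip_width 0.4
```

View pics/m5.png

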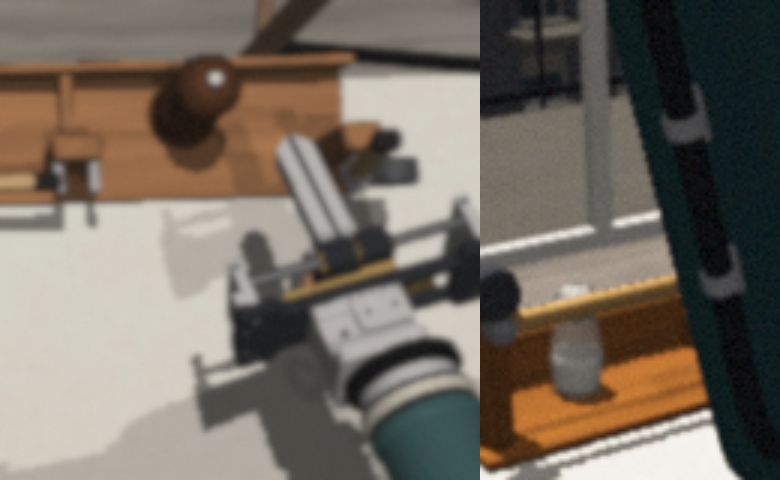

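The rail now stands nearly upright beside the finger, its tip at (385,140), with no contact force. Backing away.

Emit:
servo_tool(
  moves=[
    [[0,0.15,0],[0,0,0]],
    [[-0.2,0.2,0],[0,0,0]],
    [[-0.6,0.2,0],[0,0,0]],
    [[-1,0.2,0.1],[0,0,0]],
    [[-1.4,0.2,0.3],[0,0,0]],
    [[-1.8,0.2,0.6],[0,0,0]],
    [[-2.2,0.2,0.9],[0,0,0]],
    [[-2.4,0.2,1.2],[0,0,0]],
    [[-2.5,0.2,1.5],[0,0,0]],
    [[-2.5,0.2,1.5],[0,0,0]],
  ],
)

```text
t: 9.42
tcp_pos: [362.4, -206.5, 285.3]
eef_rot: [179.4, -60.0, 15.4]
contact_force: [0.4, -0.1, 0.3]
grip_width: 0.6
grasp_force: 0.0
```

Emit:
servo_tool(
  moves=[
    [[0,0,0],[0,0,0]],
    [[0,0,0],[0,0,0]],
    [[0,0,0],[0,0,0]],
    [[0,0,0],[0,0,0]],
    [[0,0,0],[0,0,0]],
    [[0,0,0],[0,0,0]],
    [[0,0,0],[0,0,0]],
    [[0,0,0],[0,0,0]],
  ],
)

```text
t: 10.08
tcp_pos: [363.0, -205.6, 283.0]
eef_rot: [-180.0, -60.0, 15.0]
contact_force: [-0.1, 0.2, -0.2]
grip_width: 0.2
grasp_force: 0.0
```

```bash
python3 - <<'E'
from h import *
import cv2
s=env.get_state()
for k in("t","tcp_pos","contact_force"):print(k,np.round(s[k],1))
im=env.snapshot("top");cv2.imwrite("pics/m6.png",cv2.resize(im[140:300,230:470],None,fx=3,fy=3))
E
```

```text
t 10.1
tcp_pos [ 363.  -205.6  283. ]
contact_force [-0.1  0.2 -0.2]
```

View pics/m6.png

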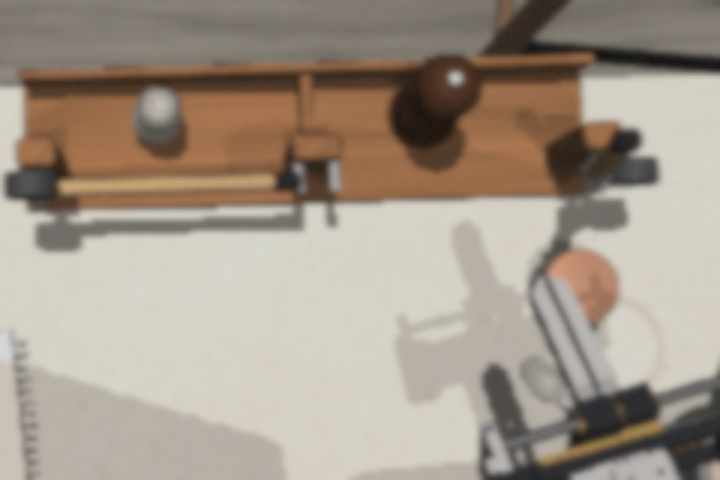

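The right rail is standing raised by itself at (610,155), and the left one is closed. The mill, shaker and jar are in place, and the arm is clear.

```bash
python3 -c "
from bench import env
print(env.finish_job())"
```

```text
the job is handed in; nothing more can be done
None
```

I raised the right rail, the one in front of the pepper mill, past its balance point; it stays up by itself with the arm backed away, the left rail is closed, and the last picture showed mill, shaker and jar in place (job handed in at about 10 s; no verdict was returned).

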